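# Punch a carousel blank, then index it three clicks and hold

### The job

We are marking six evenly spaced holes on the aluminium disc in the dividing jig. Take the mallet and give the sprung centre punch a brisk blow that drives it fully down, so that it marks the disc at the stop where it stands now, then set the mallet down on the bench clear of the jig. Then grip the black knob and turn the disc clockwise (seen from above) three clicks to the third stop, without running on past it, and finish while still holding the knob there so that the disc cannot shift; leave the markers, tape roll and screwdriver where they are.

Things in the scene. Friction and masses are not known exactly. Their poses are not given: they have to be found in the camera images.
- jig: grey dividing jig fixed to the bench, about 310 mm along its x and 275 mm along its y. Origin on the bench under the plate's turning axis, z up. Round scalloped dark steel index plate (224 mm across, top at z 35 mm) with the disc blank on it (176 mm across, top at z 39 mm), a 22 mm spindle (z 58 to 113 mm) and the black knob on top. The punch stands at x 0, y -75 mm
- roller (a point): centre of the brass sprung roller at the jig's -x side, 115 mm from the axis and 29 mm above the bench; it drops into the plate's 18 scallops, which makes the stops. Its housing reaches to jig x -190 mm, z 43 mm. The plate has a white line at each stop and a white dot at every third one, read at the red pointer above the roller
- bridge (a point): top centre of the steel arm that guides the punch, 76 mm above the bench. The arm is 26 mm wide and runs along the jig's y from -59 to -153 mm (this point at y -138 mm, over its column; screw heads stand 5 mm higher)
- index_plate: everything that turns: scalloped plate, disc blank, spindle and, on top on the axis, the round fluted black knob, 41 mm across and 35 mm high, 113 to 148 mm above the bench. Origin on the bench under the axis, z up
- knob_grip (a point): point on the knob's axis at mid-height, 131 mm above the bench: where to grip it, from above
- plate_turn (a joint): turn of plate, disc and knob in rad, growing clockwise seen from above; 0 at the stop where it stands at the start (up to 0.08 off until the roller settles it). Stops every 20 degrees (0.349): first click 0.349, second 0.698, third stop 1.047. The roller resists with up to about 0.3 N m and past the crest half way pulls on into the next stop
- punch: spring-return centre punch, upright; its dark steel striking head is 23 mm across and 9 mm high, with the spring below it; at rest the head's top is 97 mm above the bench. Origin on the bench under its axis, z up
- punch_top (a point): centre of the top of the punch head, where the mallet must land
- punch_stroke (a joint): how far the punch is driven down, in m: 0 at rest, 0.009 at the bottom, where it stops firmly with its point on the disc (aim the blow a few mm lower still, as the mallet gives a little in the grip); its spring (3 N at the start to 9 N at the bottom) sends it back up
- mallet: soft-face mallet, about 0.45 kg, two white round faces, standing on one face. Origin at the centre of the lower face (40 mm across), z along the head's axis (76 mm high). The level wooden handle runs along -x, axis 38 mm above the origin, 20 mm wide (y), 24 mm high, from 34 to 160 mm from the head's axis. Centre of mass within 12 mm of the head's axis
- mallet_head (a point): centre of the mallet's head, 38 mm above its lower face
- mallet_handle (a point): point on the handle's axis 56 mm from the head's axis, a good place to grip it from above with the fingers closing along the mallet's y
- marker_1: white marker pen with a blue cap, 132 mm long, bystander
- marker_2: white marker pen with a red cap, 132 mm long, bystander
- tape_roll: roll of tan tape, 69 mm across and 19 mm high, bystander
- screwdriver: small screwdriver with an orange handle, 175 mm long and 23 mm thick, bystander

How it is judged:
On the way, in this order (a step that is already met when the one before it is completed fails the run):
1. the mallet comes down on the punch as a blow: its face within 15 mm of the punch head's resting top or lower and still moving at over 40 mm/s, the disc at its first stop (horizontal distance between mallet_head and punch_top below 0.02 m and height (world z) of mallet_head below 0.15 m and linear speed of mallet above 0.04 m/s and value of joint punch_stroke below 0.007 m and value of joint plate_turn between -0.12 and 0.12 rad).
2. the mallet has driven the punch fully down (past 7.5 of its 9 mm), the disc still at its first stop (value of joint punch_stroke above 0.0075 m and contact force between mallet and punch above 0.5 N and value of joint plate_turn between -0.12 and 0.12 rad).
3. the punch is back up and the mallet rests on the bench, let go, its head over 0.17 m from the knob's axis, the disc still at its first stop (value of joint punch_stroke below 0.002 m and height (world z) of mallet_head below 0.046 m and horizontal distance between mallet_head and jig above 0.17 m and linear speed of mallet below 0.02 m/s and contact force between each of the arm, the fingers and mallet below 0.1 N and value of joint plate_turn between -0.12 and 0.12 rad), for 0.2 s.
At the end, for the whole second after the job is handed in: the index plate stands at its third stop clockwise from the start (60 degrees, within 4.6 degrees) with the fingers gripping the knob (over 3 N, the grasp point within 30 mm of the knob's centre), the punch is up, and the mallet rests on the bench with its head over 0.17 m from the knob's axis (value of joint plate_turn between 0.967 and 1.127 rad and contact force between the fingers and index_plate above 3 N and value of joint punch_stroke below 0.002 m and height (world z) of mallet_head below 0.046 m and horizontal distance between mallet_head and jig above 0.17 m and linear speed of mallet below 0.02 m/s and distance between the grasp point and knob_grip below 0.03 m); the arm keeps its last pose, push and grip.
It fails at once if the disc runs on past the third stop (more than 9 degrees beyond it) (value of joint plate_turn above 1.21 rad).
It fails at once if the disc is turned backwards by more than half a click (value of joint plate_turn below -0.19 rad).
It fails at once if a marker, the tape roll or the screwdriver is shifted by more than 30 mm (distance of any of marker_1, marker_2, tape_roll, screwdriver from where it was at the start of the episode above 0.03 m).
It also fails if it takes over 51 s, if anything falls off the work surface, if the arm or the gripper's body presses on something with over 40 N, if the wrist force passes 120 N, or if a joint passes its speed limit or range.

### The arm

A 6-joint arm with a two-finger parallel gripper is mounted at the origin on a cart in front of the work surface, level with it; the furniture and walls round the work are solid. World frame = base frame: x ahead of the robot, y to its left, z up, the work surface at z = 0. Lengths are in m, angles in rad, forces in N, time in s.
With the tool pointing down it reaches from about 0.3 to 0.95 m from the base axis. Payload 3.1 kg.
Tool frame: the origin (TCP) lies at the very end of the fingers, on their centre line; the grasp point (between the pads) lies 19 mm behind it; z points along the fingers, y is the direction in which the jaws open and shut (so a half turn about z gives the same grasp; the last joint's range is limited). The gripper opens to 85 mm and grips with 20 to 120 N. Pads are 22 mm wide; open, the fingers measure 114 mm over their backs; the gripper's body (76 mm by 85 mm) begins 54 mm behind the grasp point. The pads swing forward as they close: fully open they stand 13 mm farther back than shut.
Start: joints at [1.264, 0.308, 1.634, -0, 1.2, -0.07], TCP at [0.147, 0.608, 0.231] pointing down, gripper open.
Joint ranges: [-3.06, 3.06], [-0.79, 1.96], [0.05, 2.63], [-1.19, 4.34], [0.05, 2.64], [-2.94, 2.94]. Speed limits (rad/s): [2.79, 2.79, 3.14, 3.14, 3.14, 3.14].

### API

Orientations are given as a unit quaternion [x, y, z, w].
In Python, from workcell import * gives the robot as it stands. The module is installed in compiled form; this text tells all that it offers.
- The arm moves only by the tool servo_tool, never from a script. Its argument "plan" is one flat list of numbers, 7 for each row, row after row: the shift along the tool's x, y, z in cm, then the turn, a rotation vector about the tool's x, y, z in degrees, then the finger opening in cm, from 0 to 8.54. In form: [dx, dy, dz, ax, ay, az, hand, dx, dy, dz, ax, ay, az, hand, ...]. A call has 1 to 12 rows; each row is the pose to reach, as a shift and turn from the pose measured when the call began, along the tool's axes at that moment; what a row does not reach only later rows make up. A row lasts 1/12 s, in which the tool goes at most 41.7 mm and 7.16 degrees, less where a joint would pass 70% of its speed; a pose out of reach is approached as far as the arm can. A call with a gripper value outside its range is refused whole. The fingers move at their own pace and stop on an object; the grip force is fixed at half the most. Time passes only in rows, so rows that repeat a pose let the fingers close. It gives the time, the measured TCP pose, the force and the opening at its end, in the units of the state.
- get_state(): the state, without advancing time (a new reading comes with each control period).
- get_image(name): name is "scene" or "top"; returns a dict with "frame" (400x640x3 uint8, red, green, blue), "camera_matrix" (3x3 intrinsics, pixels), "xyz" and "rotation" of the camera in the world. Camera axes: x right, y up, looking along -z (the intrinsics and any distortion apply to the point x, -y, -z); pixel columns grow to the right and rows downward; lengths in m; the calibration is good to about 2 mm. A picture is of the moment at which its call begins. There is no depth.
- job_done(): hands the job in, once; it reports no verdict.
The state is a dict: "time_s": time; "joints": joint angles; "dq": joint speeds; "joint_efforts": joint torques, N m; "position": TCP position; "orientation": TCP orientation; "wrist_force": force on the tool from outside, world axes, zero at the start; "moment": the same for the moment, N m; "finger_gap": opening from 0.0 (shut) to 1.0 (fully open).
Only numpy, scipy, OpenCV 4.12 (cv2) and the standard library are available. Lean on these libraries where they do the work, as an engineer would, in place of code of your own. Each camera call takes 0.05 s, during which the arm holds its last target. There are 200 camera calls.

## Working session

There is one attempt and no reset: what is moved stays moved. The work goes in short steps, Python scripts to look and compute and a tool call to move; the robot and the scene stay as the last step left them, time stands still between calls to the robot, and variables do not carry over. Pictures are saved under pics/ and viewed, about 8 in all and at most 12, crops included, and the job is handed in when it is done.

Besides the shell and the picture viewer there is one more tool, called by a JSON object that holds its "fn" and its "kwargs", one argument or row to a line. servo_tool: Moves the arm, as the interface text tells. Its arguments: {"type":"object","properties":{"plan":{"type":"array"}},"required":["plan"]}

```bash
mkdir -p pics; cat > h.py <<'E'
from workcell import *
import numpy as np, cv2
from scipy.spatial.transform import Rotation as R
def snap(n,f=None):
    im=get_image(n)
    if f: cv2.imwrite('pics/'+f,im['frame'][:,:,::-1])
    return im
def rot(im):
    r=np.array(im['rotation'],float)
    return r if r.shape==(3,3) else R.from_quat(r).as_matrix()
def ray(im,u,v,z):
    K=np.array(im['camera_matrix']); d=np.linalg.solve(K,[u,v,1.]); d=rot(im)@[d[0],-d[1],-d[2]]
    o=np.array(im['xyz']); return o+d*(z-o[2])/d[2]
def proj(im,p):
    K=np.array(im['camera_matrix']); c=rot(im).T@(np.array(p)-im['xyz']); q=K@[c[0],-c[1],-c[2]]; return q[:2]/q[2]
E
python3 - <<'E'
from h import *
s=get_state();print(s)
for n in('top','scene'):
    im=snap(n,n+'0.png');print({k:v for k,v in im.items() if k!='frame'})
E
```

```text
{'time_s': 0.0, 'joints': array([ 1.26433181e+00,  3.08999260e-01,  1.63521622e+00, -9.38100963e-06,
        1.19974735e+00, -6.96968328e-02]), 'dq': array([ 7.66890694e-04,  5.98413343e-04,  5.05822458e-04,  7.91621928e-05,
       -1.93357557e-04, -1.10733347e-03]), 'joint_efforts': array([-1.03060411e-04, -4.15255094e+01, -2.76662832e+01, -1.08161823e-04,
        1.03163504e-02, -8.91408803e-06]), 'position': array([0.14637081, 0.60674264, 0.23003656]), 'orientation': array([ 1.18105741e-01,  9.93000317e-01, -1.16500360e-03, -2.17287712e-04]), 'wrist_force': array([-0.45708968, -0.11706578,  0.05254863]), 'moment': array([0.05449538, 0.02461354, 0.07059743]), 'finger_gap': 0.9998666701040241}
{'camera_matrix': array([[381.07840356,   0.        , 317.28478173],
       [  0.        , 381.07840356, 194.14695964],
       [  0.        ,   0.        ,   1.        ]]), 'xyz': array([ 0.39935804, -0.01566619,  1.24536253]), 'rotation': array([ 0.04712863, -0.06330585, -0.69590809,  0.71378091])}
{'camera_matrix': array([[422.2140339 ,   0.        , 323.6302991 ],
       [  0.        , 422.2140339 , 194.61026492],
       [  0.        ,   0.        ,   1.        ]]), 'xyz': array([-0.40537213, -0.92099974,  0.72499077]), 'rotation': array([ 0.49489559, -0.22051229, -0.32017297,  0.77713703])}
```

View pics/top0.png

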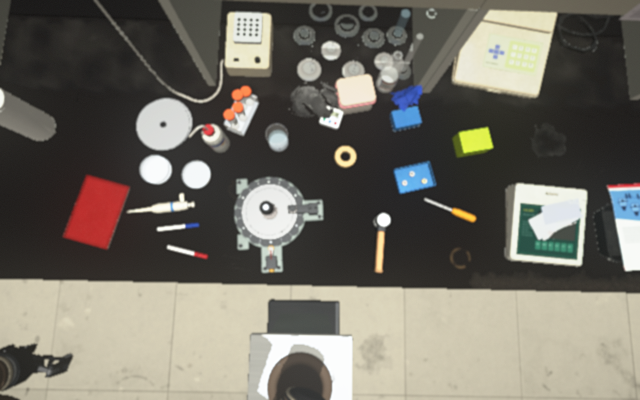

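View pics/scene0.png

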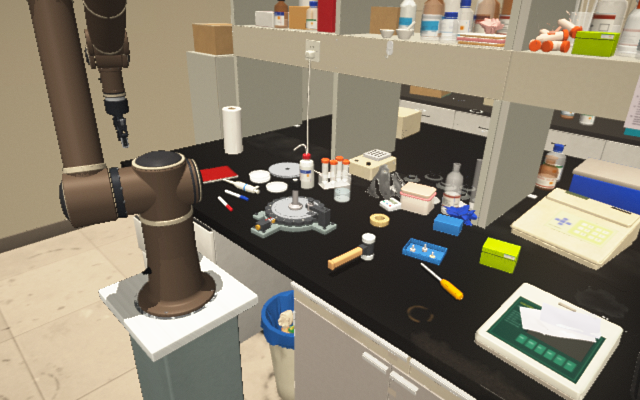

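```bash
python3 - <<'E'
from h import *
im=snap('top'); f=im['frame'][:,:,::-1]
c=cv2.resize(f[165:285,225:400],None,fx=4.5,fy=4.5,interpolation=cv2.INTER_CUBIC)
cv2.imwrite('pics/c1.png',c)
im2=snap('scene'); g=im2['frame'][:,:,::-1]
c=cv2.resize(g[175:275,240:390],None,fx=5,fy=5,interpolation=cv2.INTER_CUBIC)
cv2.imwrite('pics/c2.png',c)
for u,v,z in((267,208,.148),(302.5,208.5,.097),(383,219,.076),(379,270,.05)):print(ray(im,u,v,z))
E
```

```text
[0.52818486 0.10554433 0.148     ]
[0.5354795  0.00388288 0.097     ]
[ 0.51189454 -0.24513059  0.076     ]
[ 0.35599705 -0.23725774  0.05      ]
```

View pics/c1.png

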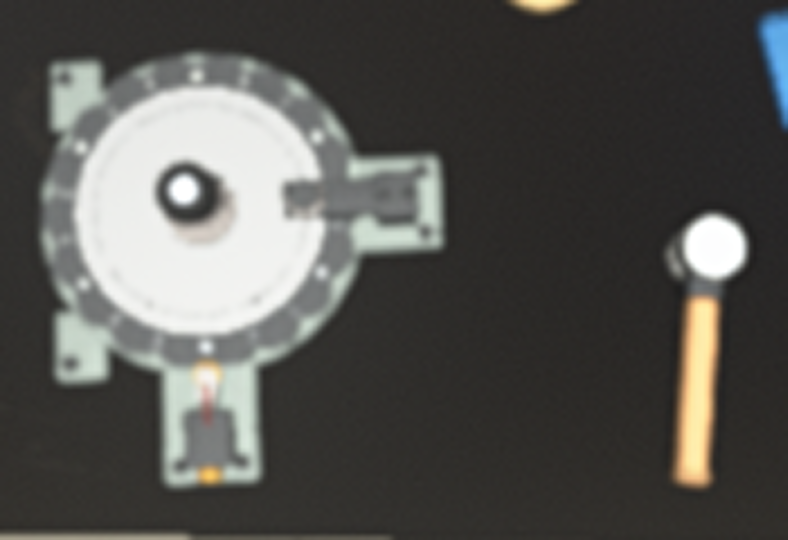

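View pics/c2.png

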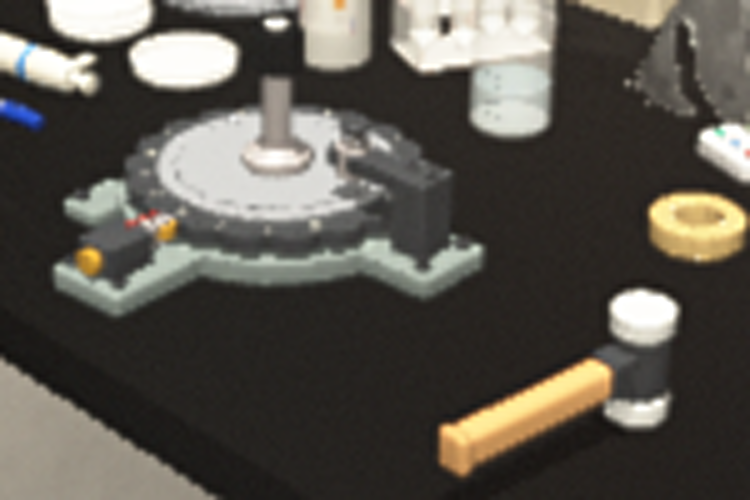

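```bash
cat >> h.py <<'E'
def comp(mask,uv):
    n,l,st,c=cv2.connectedComponentsWithStats(mask.astype('uint8'))
    k=[i for i in range(1,n) if st[i,4]>=8]; i=min(k,key=lambda i:np.hypot(*(c[i]-uv))); return l==i,c[i],st[i]
E
python3 - <<'E'
from h import *
im=snap('top'); f=im['frame'].astype(int); hsv=cv2.cvtColor(im['frame'],cv2.COLOR_RGB2HSV).astype(int)
g=f.sum(2)/3
P=lambda x,y:((x+.5)/4.5-.5+225,(y+.5)/4.5-.5+165)
# disc
m,c,s=comp(g>175,(270,212)); print('disc',c,s)
cn,_=cv2.findContours(m.astype('uint8'),cv2.RETR_EXTERNAL,cv2.CHAIN_APPROX_NONE)
pts=np.array([ray(im,u,v,.039)[:2] for u,v in cn[0][:,0]])
# robust circle
w=np.ones(len(pts),bool)
for k in range(6):
    A=np.c_[2*pts[w],np.ones(w.sum())]; x=np.linalg.lstsq(A,(pts[w]**2).sum(1),rcond=None)[0]; r=np.sqrt(x[2]+x[0]**2+x[1]**2)
    w=abs(np.hypot(*(pts-x[:2]).T)-r)<.004
print('disc centre',x[:2],r,w.sum())
# knob
sub=np.zeros_like(g,bool); sub[195:222,255:282]=1
m,c,s=comp((g<110)&sub,(267,208)); cn,_=cv2.findContours(m.astype('uint8'),cv2.RETR_EXTERNAL,cv2.CHAIN_APPROX_NONE)
h=cv2.minEnclosingCircle(cn[0]);print('knob',c,s,h,ray(im,*h[0],.14))
# mallet face
m,c,s=comp((g>180),(383,220));print('face',c,s,ray(im,*c,.076))
hm=(hsv[...,0]>8)&(hsv[...,0]<25)&(hsv[...,1]>70)&(g>90)
m,c,s=comp(hm,(380,250));v,u=np.nonzero(m)
q=np.array([ray(im,a,b,.05)[:2] for a,b in zip(u,v)]);print('handle',c,s,q.mean(0)); 
e,V=np.linalg.eigh(np.cov(q.T));print('dir',V[:,1],'extent',np.ptp(q@V[:,1]),np.ptp(q@V[:,0]))
m,c,s=comp(hm,(271,270));print('brass',c,s)
for n,x,y,z in(('rollerfoot',212,485,.01),('rollerhouse',210,440,.043),('dot',206,346,.035),('dot2',196,76,.035),('bridge end',418,202,.076),('bridge col',397,200,.076),('punch',300,199,.097),('dotL',81,147,.035),('dotR',322,272,.035)):print(n,ray(im,*P(x,y),z))
# scene: mallet top face
im=snap('scene'); g=im['frame'].mean(2)
m,c,s=comp(g>170,(369,238));print('sc face',c,s,ray(im,*c,.07))
for n,x,y,z in(('knobtop',278,25,.148),('punch',349,146,.095),('punch2',349,133,.097)):
    print(n,ray(im,240+x/5,175+y/5,z))
E
```

```text
disc [268.43464351 211.87157221] [ 241  184   56   59 2188]
disc centre [0.53146137 0.11040894] 0.08710909123895101 147
knob [267.12643678 208.22988506] [260 202  14  13  87] ((266.5625, 207.796875), 6.804155349731445) [0.52968522 0.10772345 0.14      ]
face [383.24113475 219.60992908] [377 213  13  14 141] [ 0.51002556 -0.24587184  0.076     ]
handle [379.53939394 251.57878788] [375 231  10  42 330] [ 0.41256359 -0.23906294]
dir [-0.9974882   0.07083286] extent 0.12842921357251114 0.0244310800108557
brass [271.04545455 270.27272727] [269 268   5   5  22]
rollerfoot [0.33945251 0.09685159 0.01      ]
rollerhouse [0.37138368 0.09649348 0.043     ]
dot [0.43576985 0.10275208 0.035     ]
dot2 [0.62743824 0.11804862 0.035     ]
bridge end [ 0.53608301 -0.04212076  0.076     ]
bridge col [ 0.53708392 -0.02768117  0.076     ]
punch [0.53356901 0.0377989  0.097     ]
dotL [0.57386755 0.19723606 0.035     ]
dotR [0.48948637 0.02344779 0.035     ]
sc face [368.0990991  237.82882883] [362 233  13  11 111] [ 0.51136045 -0.24260161  0.07      ]
knobtop [0.53287421 0.11227595 0.148     ]
punch [0.50886473 0.01365358 0.095     ]
punch2 [0.52039629 0.0256187  0.097     ]
```

```bash
cat >> h.py <<'E'
def go(p,yd=None):
    """tool-frame shift (cm) to world point p; turn (deg, tool axes) to point down with jaw axis at yd deg in world"""
    s=get_state(); M=R.from_quat(s['orientation']); d=M.inv().apply(np.array(p)-s['position'])*100
    o=[0,0,0]
    if yd is not None:
        best=None
        for a in(yd,yd+180):
            a=np.radians(a); y=np.array([np.cos(a),np.sin(a),0]); z=np.array([0,0,-1.]); T=np.c_[np.cross(y,z),y,z]
            r=(M.inv()*R.from_matrix(T)).as_rotvec(degrees=True)
            if best is None or np.linalg.norm(r)<np.linalg.norm(best): best=r
        o=best
    print('go',p,np.round(d,2),np.round(o,1))
def st():
    s=get_state(); print('t',round(s['time_s'],2),'p',np.round(s['position'],4),'F',np.round(s['wrist_force'],1),'gap',round(s['finger_gap'],3),'yaw',np.round(np.degrees(np.arctan2(*R.from_quat(s['orientation']).as_matrix()[[1,0],1])),1),'j',np.round(s['joints'],2))
E
python3 -c "
from h import *
st();go([.42,.2,.23],85.9);go([.454,-.242,.15],85.9)"
```

```text
t 0.3 p [0.1466 0.6073 0.2308] F [ 0.4 -0.4 -0.9] gap 0.998 yaw 76.4 j [ 1.26  0.31  1.63 -0.    1.2  -0.07]
go [0.42, 0.2, 0.23] [-36.13 -33.18   0.11] [-0.  -0.  -9.5]
go [0.454, -0.242, 0.15] [-49.81 -75.34   8.15] [-0.  -0.  -9.5]
```

{"fn": "servo_tool", "kwargs": {
  "plan": [-36.1,-33.2,0,0,0,-9.5,8.5,-36.1,-33.2,0,0,0,-9.5,8.5,-36.1,-33.2,0,0,0,-9.5,8.5,-36.1,-33.2,0,0,0,-9.5,8.5,-36.1,-33.2,0,0,0,-9.5,8.5,-36.1,-33.2,0,0,0,-9.5,8.5,-36.1,-33.2,0,0,0,-9.5,8.5,-36.1,-33.2,0,0,0,-9.5,8.5,-36.1,-33.2,0,0,0,-9.5,8.5,-36.1,-33.2,0,0,0,-9.5,8.5,-36.1,-33.2,0,0,0,-9.5,8.5,-36.1,-33.2,0,0,0,-9.5,8.5]
}}

```text
time_s: 1.3
position: [0.4209, 0.1973, 0.2315]
orientation: [0.036, 0.999, -0.001, 0.001]
wrist_force: [0.5, 0.1, 0.6]
finger_gap: 0.996
```

```bash
python3 -c "
from h import *
st();go([.45,-.242,.15],85.9)"
```

```text
t 1.3 p [0.4209 0.1973 0.2315] F [0.5 0.1 0.6] gap 0.996 yaw 85.9 j [ 0.35 -0.01  2.   -0.    1.15 -1.15]
go [0.45, -0.242, 0.15] [ -6.06 -43.6    8.2 ] [-0.1  0.1 -0. ]
```

{"fn": "servo_tool", "kwargs": {
  "plan": [-6,-43.6,8,0,0,0,8.5,-6,-43.6,8,0,0,0,8.5,-6,-43.6,8,0,0,0,8.5,-6,-43.6,8,0,0,0,8.5,-6,-43.6,8,0,0,0,8.5,-6,-43.6,8,0,0,0,8.5,-6,-43.6,8,0,0,0,8.5,-6,-43.6,8,0,0,0,8.5,-6,-43.6,8,0,0,0,8.5,-6,-43.6,8,0,0,0,8.5,-6,-43.6,8,0,0,0,8.5,-6,-43.6,8,0,0,0,8.5]
}}

```text
time_s: 2.3
position: [0.4498, -0.2478, 0.1516]
orientation: [0.038, 0.999, -0.002, 0.001]
wrist_force: [0.6, -0.2, 0.7]
finger_gap: 0.993
```

```bash
python3 -c "
from h import *
st();go([.454,-.242,.019],85.9)
im=snap('scene'); f=im['frame'][:,:,::-1]
cv2.imwrite('pics/c3.png',cv2.resize(f[140:300,260:460],None,fx=4,fy=3.7,interpolation=cv2.INTER_CUBIC))"
```

```text
t 2.3 p [ 0.4498 -0.2478  0.1516] F [ 0.6 -0.2  0.7] gap 0.993 yaw 85.6 j [-0.59  0.19  1.96 -0.    0.99 -2.08]
go [0.454, -0.242, 0.019] [-0.34  0.66 13.26] [-0.2  0.2 -0.3]
```

View pics/c3.png

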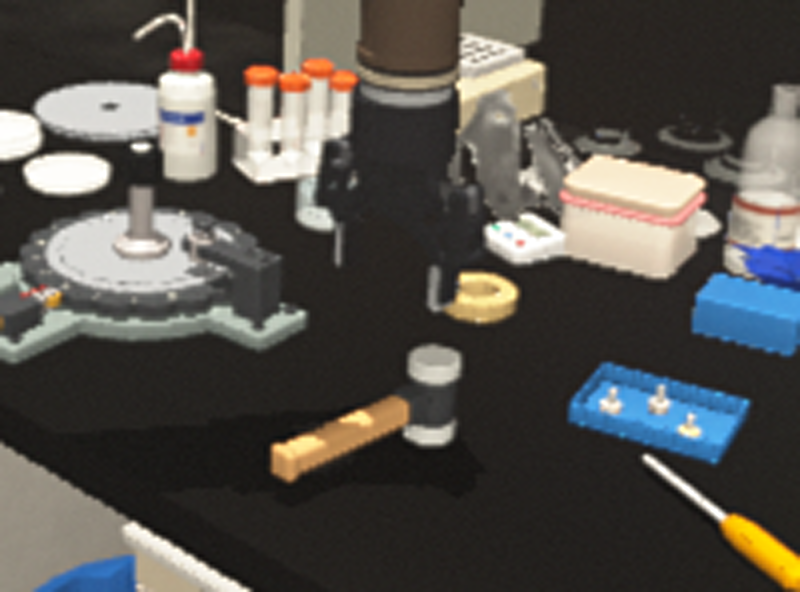

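The gripper hangs over the handle (pads around px (345,230) and (440,285) in the crop), with the mallet head clear. Descend and grip.

{"fn": "servo_tool", "kwargs": {
  "plan": [-0.3,0.65,4,0,0,0,8.5,-0.3,0.65,8,0,0,0,8.5,-0.3,0.65,11.5,0,0,0,8.5,-0.3,0.65,13.2,0,0,0,8.5,-0.3,0.65,13.2,0,0,0,8.5,-0.3,0.65,13.2,0,0,0,5,-0.3,0.65,13.2,0,0,0,2,-0.3,0.65,13.2,0,0,0,0,-0.3,0.65,13.2,0,0,0,0,-0.3,0.65,13.2,0,0,0,0,-0.3,0.65,13.2,0,0,0,0,-0.3,0.65,13.2,0,0,0,0]
}}

```text
time_s: 3.35
position: [0.4539, -0.2395, 0.021]
orientation: [0.038, 0.999, -0.001, 0.002]
wrist_force: [-1.6, 0.3, 6.9]
finger_gap: 0.22
```

```bash
python3 -c "
from h import *
st()"
```

```text
t 3.35 p [ 0.4539 -0.2395  0.021 ] F [-1.6  0.3  6.9] gap 0.22 yaw 85.6 j [-0.57  0.4   2.02 -0.    0.72 -2.06]
```

{"fn": "servo_tool", "kwargs": {
  "plan": [0,0,0,0,0,0,0,0,0,0,0,0,0,0,0,0,-1,0,0,0,0,0,0,-4,0,0,0,0,0,0,-7.5,0,0,0,0,0,0,-11,0,0,0,0,0,0,-14,0,0,0,0,0,0,-16,0,0,0,0,0,0,-17,0,0,0,0,0,0,-17,0,0,0,0]
}}

```text
time_s: 4.18
position: [0.4544, -0.2397, 0.1935]
orientation: [0.038, 0.999, -0.002, 0.003]
wrist_force: [-0.3, -0.3, -4.2]
finger_gap: 0.224
```

```bash
python3 -c "
from h import *
st(); go([.480,.0405,.20],85.9)"
```

```text
t 4.18 p [ 0.4544 -0.2397  0.1935] F [-0.3 -0.3 -4.2] gap 0.224 yaw 85.6 j [-0.57  0.13  1.93 -0.    1.07 -2.06]
go [0.48, 0.0405, 0.2] [-0.41 28.13 -0.78] [-0.3  0.4 -0.3]
```

{"fn": "servo_tool", "kwargs": {
  "plan": [0,2,-0.5,0,0,0,0,0,5,-0.8,0,0,0,0,-0.1,8.5,-0.8,0,0,0,0,-0.2,12,-0.8,0,0,0,0,-0.3,15.5,-0.8,0,0,0,0,-0.4,19,-0.8,0,0,0,0,-0.4,22.5,-0.8,0,0,-0.3,0,-0.4,25.5,-0.8,0,0,-0.3,0,-0.4,27.5,-0.8,0,0,-0.3,0,-0.4,28.1,-0.8,0,0,-0.3,0,-0.4,28.1,-0.8,0,0,-0.3,0,-0.4,28.1,-0.8,0,0,-0.3,0]
}}

```text
time_s: 5.18
position: [0.4785, 0.0399, 0.1984]
orientation: [0.035, 0.999, -0.003, 0.002]
wrist_force: [-0.6, 0.2, -3.3]
finger_gap: 0.222
```

```bash
python3 -c "
from h import *
st(); go([.480,.0405,.20],85.9)
im=snap('scene'); f=im['frame'][:,:,::-1]; h=f[130:250,240:390]
t=snap('top');g=t['frame'][:,:,::-1][170:270,240:360]
cv2.imwrite('pics/c4.png',np.hstack([cv2.resize(h,(480,400),interpolation=cv2.INTER_CUBIC),cv2.resize(g,(320,400),interpolation=cv2.INTER_CUBIC)]))"
```

```text
t 5.18 p [0.4785 0.0399 0.1984] F [-0.6  0.2 -3.3] gap 0.222 yaw 86.0 j [-0.    0.06  2.   -0.01  1.08 -1.5 ]
go [0.48, 0.0405, 0.2] [-0.15  0.07 -0.16] [-0.3  0.2  0.1]
```

View pics/c4.png

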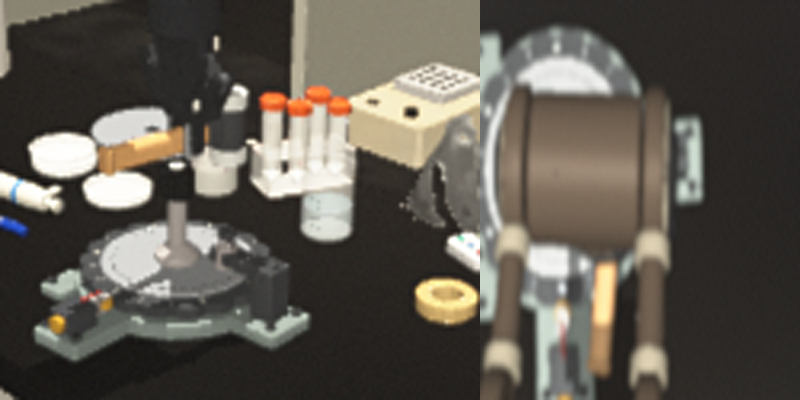

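```bash
python3 -c "
from h import *
im=snap('scene')
for n,p in (('face bottom',[.5343,.036,.177]),('face top',[.5343,.036,.253]),('face bottom+12',[.5343,.036,.189]),('punch top',[.5355,.036,.097]),('bridge front',[.5343,.052,.076]),('knobtop',[.531,.1104,.148]),('disc centre',[.531,.1104,.039])):
  q=proj(im,p); print(n,q.round(1),'c4',((q-[240,130])*[3.2,3.333]).round(),'c2',((q-[240,175])*5).round())
t=snap('top')
for p in ([.5355,.036,.097],[.5355,.036,.088]):print(((proj(t,p)-[225,165])*4.5).round())
"
```

```text
face bottom [310.9 178.4] c4 [227. 161.] c2 [354.  17.]
face top [311.2 157.4] c4 [228.  91.] c2 [356. -88.]
face bottom+12 [310.9 175.1] c4 [227. 150.] c2 [355.   1.]
punch top [310.8 199.4] c4 [227. 231.] c2 [354. 122.]
bridge front [307.4 203.5] c4 [216. 245.] c2 [337. 142.]
knobtop [295.6 180.3] c4 [178. 168.] c2 [278.  26.]
disc centre [295.6 207.8] c4 [178. 259.] c2 [278. 164.]
[301. 194.]
[302. 196.]
```

```bash
cat >> h.py <<'E'
def rayplane(im,uv,p0,n):
    K=np.array(im['camera_matrix']); d=np.linalg.solve(K,[*uv,1.]); d=rot(im)@[d[0],-d[1],-d[2]]; o=np.array(im['xyz'])
    return o+d*(np.dot(n,np.array(p0)-o)/np.dot(n,d))
def tilt(f=None):
    im=snap('scene'); s=get_state(); T=R.from_quat(s['orientation']).as_matrix(); g=s['position']-.019*T[:,2]
    y=T[:,1]; x=-T[:,0]; a=im['frame'].astype(int); mn=a.min(2); h=cv2.cvtColor(im['frame'],cv2.COLOR_RGB2HSV).astype(int)
    q=proj(im,g); sub=np.zeros(mn.shape,bool); r=[int(q[1])-35,int(q[1])+45,int(q[0])-55,int(q[0])+45]; sub[r[0]:r[1],r[2]:r[3]]=1
    if f: cv2.imwrite('pics/'+f,cv2.resize(a[r[0]:r[1],r[2]:r[3],::-1].astype('uint8'),None,fx=7,fy=7,interpolation=cv2.INTER_CUBIC)); print('crop origin',r[2],r[0],'x7')
    hm=(h[...,0]>8)&(h[...,0]<25)&(h[...,1]>90)&(a.sum(2)>200)&sub
    v,u=np.nonzero(comp(hm,q-[15,0])[0]); P=np.array([rayplane(im,(i,j),g,y) for i,j in zip(u,v)])-g
    e,V=np.linalg.eigh(np.cov(np.c_[P@x,P[:,2]].T)); d=V[:,1]*np.sign(V[0,1]); print('handle n',len(u),'slope deg',np.degrees(np.arctan2(d[1],d[0])).round(1),'mean',(P@x).mean().round(4),P[:,2].mean().round(4),'ext',(P@x).min().round(3),(P@x).max().round(3))
    return im,g,x,y
E
python3 -c "
from h import *
im,g,x,y=tilt('c5.png'); print(g)
for n,c in(('top',(240,97)),('bot',(216,183))):
  p=rayplane(im,(240+c[0]/3.2,130+c[1]/3.333),g,y)-g; print(n,(p@x).round(4),p[2].round(4))
"
```

```text
crop origin 243 135 x7
handle n 215 slope deg -0.0 mean -0.0588 0.0003 ext -0.111 -0.006
[0.47964433 0.03922268 0.21896532]
top 0.0713 0.0246
bot 0.0386 -0.0618
```

View pics/c5.png

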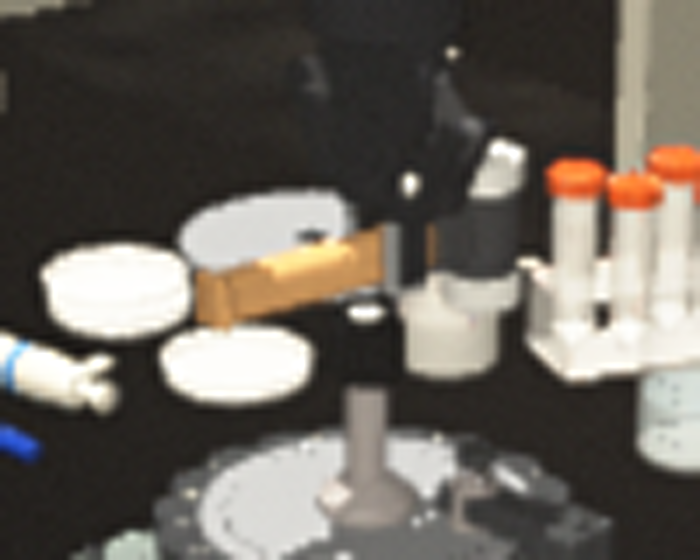

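The mallet is level (handle slope 0°) with its lower face at crop px (481,295), where I predicted it. The paler cup below it is background. Strike.

{"fn": "servo_tool", "kwargs": {
  "plan": [0,0,2,0,0,0,0,0,0,4,0,0,0,0,0,0,5,0,0,0,0,0,0,6,0,0,0,0,0,0,7,0,0,0,0,0,0,8,0,0,0,0,0,0,9,0,0,0,0,0,0,9.8,0,0,0,0,0,0,9.8,0,0,0,0]
}}

```text
time_s: 6.18
position: [0.4783, 0.0382, 0.102]
orientation: [0.036, 0.999, -0.003, 0.0]
wrist_force: [-8.5, -1.1, 7.0]
finger_gap: 0.224
```

```bash
python3 -c "
from h import *
st()"
```

```text
t 6.18 p [0.4783 0.0382 0.102 ] F [-8.5 -1.1  7. ] gap 0.224 yaw 85.8 j [-0.01  0.21  2.06 -0.01  0.87 -1.5 ]
```

{"fn": "servo_tool", "kwargs": {
  "plan": [0,0,0.4,0,0,0,0,0,0,0.6,0,0,0,0,0,0,0.6,0,0,0,0]
}}

```text
time_s: 6.43
position: [0.4767, 0.0382, 0.0977]
orientation: [0.036, 0.999, -0.003, -0.002]
wrist_force: [-12.1, -1.6, 16.7]
finger_gap: 0.223
```

```bash
python3 -c "
from h import *
st(); tilt('c6.png')"
```

```text
t 6.43 p [0.4767 0.0382 0.0977] F [-12.1  -1.6  16.7] gap 0.223 yaw 85.8 j [-0.01  0.21  2.07 -0.01  0.87 -1.5 ]
crop origin 243 163 x7
handle n 202 slope deg 10.7 mean -0.0585 -0.0086 ext -0.112 -0.004
```

View pics/c6.png

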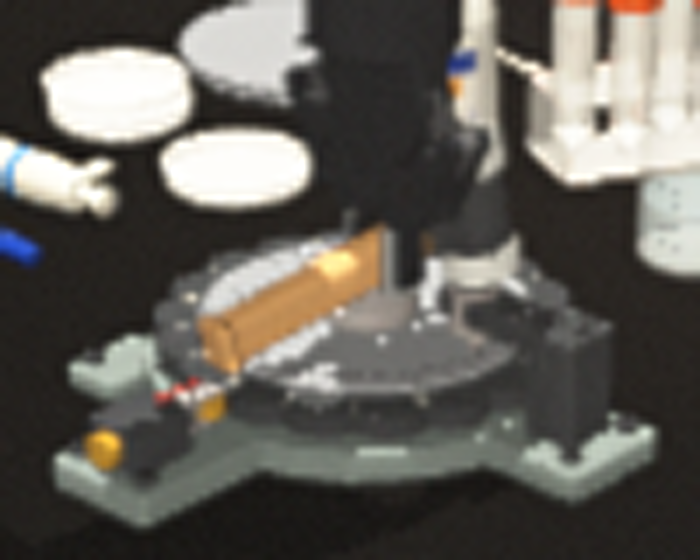

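Handle now slopes ~11°. The geometry puts the face's contact edge at about 0.0875 m and the force at ~20 N, above the 9 N spring, so the punch is bottomed. Lift off.

{"fn": "servo_tool", "kwargs": {
  "plan": [0,0,-1,0,0,0,0,0,0,-3,0,0,0,0,0,0,-6,0,0,0,0,0,0,-9,0,0,0,0,0,0,-11,0,0,0,0,0,0,-11,0,0,0,0,0,0,-11,0,0,0,0]
}}

```text
time_s: 7.07
position: [0.4784, 0.039, 0.2086]
orientation: [0.036, 0.999, -0.003, -0.0]
wrist_force: [-0.6, 0.1, -4.6]
finger_gap: 0.224
```

```bash
python3 -c "
from h import *
st(); tilt(); go([.4545,-.2395,.205],85.9)"
```

```text
t 7.07 p [0.4784 0.039  0.2086] F [-0.6  0.1 -4.6] gap 0.224 yaw 85.8 j [-0.01  0.05  1.99 -0.01  1.1  -1.5 ]
handle n 210 slope deg 9.6 mean -0.0566 -0.0069 ext -0.108 -0.004
go [0.4545, -0.2395, 0.205] [  0.19 -27.94   0.37] [-0.4 -0.3 -0.1]
```

{"fn": "servo_tool", "kwargs": {
  "plan": [0,-2,0,0,3,0,0,0,-5,0,0,6,0,0,0,-8.5,0,0,9.5,0,0,0,-12,0,0,9.5,0,0,0.1,-15.5,0,0,9.5,0,0,0.1,-19,0.2,0,9.5,0,0,0.2,-22.5,0.3,0,9.5,0,0,0.2,-25.5,0.3,0,9.5,0,0,0.2,-27.5,0.4,0,9.5,0,0,0.2,-28,0.4,0,9.5,0,0,0.2,-28,0.4,0,9.5,0,0,0.2,-28,0.4,0,9.5,0,0]
}}

```text
time_s: 8.12
position: [0.4533, -0.239, 0.2027]
orientation: [0.037, 0.996, 0.001, -0.087]
wrist_force: [-0.2, 0.7, -4.5]
finger_gap: 0.225
```

```bash
python3 -c "
from h import *
st(); im,g,x,y=tilt(); go([.454,-.242,.055]); go([.454,-.242,.020])"
```

```text
t 8.12 p [ 0.4533 -0.239   0.2027] F [-0.2  0.7 -4.5] gap 0.225 yaw 85.8 j [-0.52  0.22  1.81 -0.08  1.26 -1.99]
handle n 305 slope deg -1.9 mean -0.0598 0.001 ext -0.117 -0.002
go [0.454, -0.242, 0.055] [-2.62 -0.27 14.58] [0 0 0]
go [0.454, -0.242, 0.02] [-3.22 -0.25 18.03] [0 0 0]
```

{"fn": "servo_tool", "kwargs": {
  "plan": [-0.5,-0.1,3,0,0,0,0,-1.2,-0.2,6.5,0,0,0,0,-1.8,-0.3,10,0,0,0,0,-2.4,-0.3,13,0,0,0,0,-2.6,-0.3,14.6,0,0,0,0,-2.8,-0.3,16,0,0,0,0,-3,-0.3,17,0,0,0,0,-3.15,-0.3,17.6,0,0,0,0,-3.2,-0.3,18,0,0,0,0,-3.2,-0.3,18,0,0,0,0]
}}

```text
time_s: 9.0
position: [0.4543, -0.2421, 0.0204]
orientation: [0.036, 0.996, 0.001, -0.086]
wrist_force: [0.3, -0.4, -3.5]
finger_gap: 0.223
```

```bash
python3 -c "
from h import *
st(); tilt()"
```

```text
t 9.0 p [ 0.4543 -0.2421  0.0204] F [ 0.3 -0.4 -3.5] gap 0.223 yaw 85.9 j [-0.53  0.49  1.89 -0.1   0.92 -1.96]
handle n 286 slope deg -2.1 mean -0.06 0.0026 ext -0.119 -0.001
```

{"fn": "servo_tool", "kwargs": {
  "plan": [0,0,0.2,0,0,0,0,0,0,0.2,0,0,0,0,0,0,0.2,0,0,0,3,0,0,0.2,0,0,0,5,0,0,0.2,0,0,0,7,0,0,0.2,0,0,0,8.5,0,0,0.2,0,0,0,8.5,0.3,0,-1.5,0,0,0,8.5,0.9,0,-5,0,0,0,8.5,1.6,0,-9,0,0,0,8.5,2.3,0,-13,0,-5,0,8.5,3,0,-17,0,-9.7,0,8.5]
}}

```text
time_s: 10.05
position: [0.4552, -0.2416, 0.1952]
orientation: [0.035, 0.999, -0.003, 0.0]
wrist_force: [-0.4, -0.4, 0.3]
finger_gap: 0.992
```

```bash
python3 -c "
from h import *
st(); go([.45,.0,.26],85.9)
t=snap('top');s=snap('scene')
cv2.imwrite('pics/c7.png',np.hstack([cv2.resize(t['frame'][165:285,225:405,::-1],(480,400),interpolation=cv2.INTER_CUBIC),cv2.resize(s['frame'][180:280,310:390,::-1],(320,400),interpolation=cv2.INTER_CUBIC)]))"
```

```text
t 10.05 p [ 0.4552 -0.2416  0.1952] F [-0.4 -0.4  0.3] gap 0.992 yaw 86.0 j [-0.57  0.13  1.92 -0.    1.08 -2.07]
go [0.45, 0.0, 0.26] [ 2.21 24.03 -6.61] [-0.3  0.1  0.1]
```

View pics/c7.png

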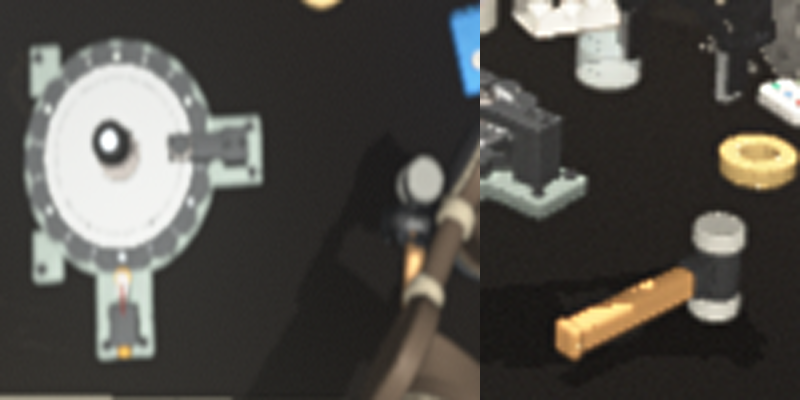

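Mallet stands upright at crop px (420,180) / (718,270), and the disc still has a white dot at the pointer (123,258). Next, the knob.

{"fn": "servo_tool", "kwargs": {
  "plan": [2,4,-4,0,0,0,8.5,2,8,-6.6,0,0,0,8.5,2,12,-6.6,0,0,0,8.5,2,16,-6.6,0,0,0,8.5,2,20,-6.6,0,0,0,8.5,2,24,-6.6,0,0,0,8.5,2,24,-6.6,0,0,0,8.5,2,24,-6.6,0,0,0,8.5]
}}

```text
time_s: 10.82
position: [0.4539, 0.0006, 0.2644]
orientation: [0.034, 0.999, -0.006, 0.006]
wrist_force: [-0.5, -0.5, -0.8]
finger_gap: 0.998
```

```bash
python3 -c "
from h import *
st(); go([.531,.11,.22],86);go([.531,.11,.20],86)"
```

```text
t 10.82 p [0.4539 0.0006 0.2644] F [-0.5 -0.5 -0.8] gap 0.998 yaw 86.1 j [-0.09 -0.07  1.99 -0.01  1.21 -1.59]
go [0.531, 0.11, 0.22] [-6.9  11.49  4.39] [-0.7  0.7  0.1]
go [0.531, 0.11, 0.2] [-6.88 11.51  6.39] [-0.7  0.7  0.1]
```

{"fn": "servo_tool", "kwargs": {
  "plan": [-2,3.8,1.5,0,0,0,8.5,-4,7.5,3,0,0,0,8.5,-6,10.5,4.4,-0.5,0.5,0,8.5,-6.9,11.5,4.4,-0.7,0.7,0,8.5,-6.9,11.5,4.4,-0.7,0.7,0,8.5,-6.9,11.5,4.4,-0.7,0.7,0,8.5]
}}

```text
time_s: 11.32
position: [0.5309, 0.1095, 0.2186]
orientation: [0.033, 0.999, -0.001, -0.002]
wrist_force: [0.6, 0.6, -0.3]
finger_gap: 0.994
```

```bash
python3 -c "
from h import *
st(); go([.531,.11,.112],86)"
```

```text
t 11.32 p [0.5309 0.1095 0.2186] F [ 0.6  0.6 -0.3] gap 0.994 yaw 86.2 j [ 0.12  0.16  1.84 -0.    1.14 -1.38]
go [0.531, 0.11, 0.112] [-0.04  0.07 10.66] [-0.1 -0.2  0.2]
```

{"fn": "servo_tool", "kwargs": {
  "plan": [0,0.1,3,0,0,0,8.5,0,0.1,6,0,0,0,8.5,0,0.1,8.5,0,0,0,8.5,0,0.1,10.6,0,0,0,8.5,0,0.1,10.6,0,0,0,8.5,0,0.1,10.6,0,0,0,6,0,0.1,10.6,0,0,0,4,0,0.1,10.6,0,0,0,2,0,0.1,10.6,0,0,0,0,0,0.1,10.6,0,0,0,0,0,0.1,10.6,0,0,0,0]
}}

```text
time_s: 12.23
position: [0.5324, 0.1117, 0.1154]
orientation: [0.034, 0.999, 0.001, 0.001]
wrist_force: [-2.1, 3.8, 5.4]
finger_gap: 0.434
```

```bash
python3 -c "
from h import *
st();print(get_state()['moment'])"
```

```text
t 12.23 p [0.5324 0.1117 0.1154] F [-2.1  3.8  5.4] gap 0.434 yaw 86.1 j [ 0.13  0.3   1.91  0.    0.93 -1.38]
[ 0.65484512  0.20541623 -0.0302459 ]
```

{"fn": "servo_tool", "kwargs": {
  "plan": [0,0,0,0,0,2,0,0,0,0,0,0,5,0,0,0,0,0,0,8,0,0,0,0,0,0,11,0,0,0,0,0,0,14,0,0,0,0,0,0,17,0,0,0,0,0,0,20,0,0,0,0,0,0,20,0,0,0,0,0,0,20,0]
}}

```text
time_s: 12.98
position: [0.5323, 0.1115, 0.1155]
orientation: [0.206, 0.979, 0.001, 0.001]
wrist_force: [1.0, -2.1, -3.2]
finger_gap: 0.438
```

```bash
python3 -c "
from h import *
st();print(get_state()['moment'])
t=snap('top')
cv2.imwrite('pics/c8.png',cv2.resize(t['frame'][170:285,225:325,::-1],(522,600),interpolation=cv2.INTER_CUBIC))"
```

```text
t 12.98 p [0.5323 0.1115 0.1155] F [ 1.  -2.1 -3.2] gap 0.438 yaw 66.2 j [ 0.13  0.3   1.91  0.    0.93 -1.03]
[-0.04158797 -0.11872263 -0.06026888]
```

View pics/c8.png

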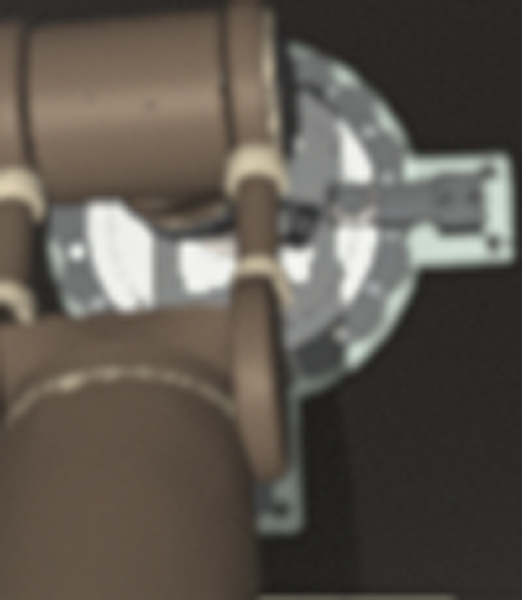

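The white dot moved from 33° to 13° below the left axis (crop px (78,252)), so the plate followed exactly one click, clockwise. Two more clicks.

{"fn": "servo_tool", "kwargs": {
  "plan": [0,0,0,0,0,4,0,0,0,0,0,0,8,0,0,0,0,0,0,12,0,0,0,0,0,0,16,0,0,0,0,0,0,20,0,0,0,0,0,0,24,0,0,0,0,0,0,28,0,0,0,0,0,0,32,0,0,0,0,0,0,36,0,0,0,0,0,0,39,0,0,0,0,0,0,40,0,0,0,0,0,0,40,0]
}}

```text
time_s: 14.03
position: [0.5319, 0.1111, 0.1154]
orientation: [0.528, 0.849, 0.0, 0.0]
wrist_force: [-1.4, -2.1, -1.6]
finger_gap: 0.435
```

{"fn": "servo_tool", "kwargs": {
  "plan": [0,0,0,0,0,0,0,0,0,0,0,0,0,0]
}}

```text
time_s: 14.2
position: [0.5319, 0.1111, 0.1155]
orientation: [0.528, 0.85, 0.0, 0.0]
wrist_force: [-1.0, -0.3, -3.7]
finger_gap: 0.435
```

```bash
python3 -c "
from h import *
st();print(get_state()['moment'])
t=snap('top');s=snap('scene')
cv2.imwrite('pics/c9.png',np.hstack([cv2.resize(t['frame'][165:285,225:405,::-1],(480,400),interpolation=cv2.INTER_CUBIC),cv2.resize(s['frame'][175:275,240:320,::-1],(320,400),interpolation=cv2.INTER_CUBIC)]))
# dots: bright small blobs in the plate ring
c=np.array([.5315,.1104]);g=t['frame'].astype(int).min(2)
n,l,st_,ce=cv2.connectedComponentsWithStats((g>165).astype('uint8'))
for i in range(1,n):
  p=ray(t,*ce[i],.035)[:2]-c
  if st_[i,4]<15 and .088<np.hypot(*p)<.105: print(ce[i].round(1),st_[i,4],np.hypot(*p).round(4),np.degrees(np.arctan2(p[1],p[0])).round(1))
"
```

```text
t 14.2 p [0.5319 0.1111 0.1155] F [-1.  -0.3 -3.7] gap 0.435 yaw 26.3 j [ 0.13  0.3   1.91  0.    0.93 -0.33]
[-0.17513905 -0.2022047  -0.19461651]
```

View pics/c9.png

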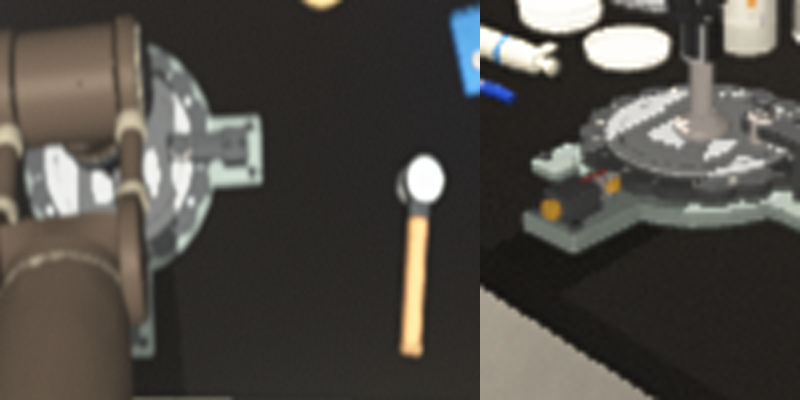

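```bash
python3 -c "
from h import *
from scipy.signal import find_peaks
t=snap('top'); b=cv2.imread('pics/top0.png')[:,:,::-1]
for nm,f in (('now',t['frame']),('start',b)):
  a=np.arange(-180,180,.5); g=f.astype('float32').min(2)
  uv=np.array([[proj(t,[.5315+r*np.cos(np.radians(x)),.1104+r*np.sin(np.radians(x)),.035]) for x in a] for r in (.093,.096,.099)]).astype('float32')
  v=cv2.remap(g,uv[...,0],uv[...,1],cv2.INTER_CUBIC).mean(0)
  k,pr=find_peaks(v,prominence=8); print(nm,[(a[i],int(v[i]),int(q)) for i,q in zip(k,pr['prominences'])])
"
```

```text
now [(np.float64(-170.0), 111, 49), (np.float64(-155.0), 85, 18), (np.float64(-116.0), 201, 153), (np.float64(-95.5), 135, 20), (np.float64(-86.0), 117, 10), (np.float64(-55.5), 199, 105), (np.float64(-36.0), 135, 28), (np.float64(-24.5), 99, 11), (np.float64(-10.0), 132, 70), (np.float64(45.5), 116, 53), (np.float64(104.0), 142, 30), (np.float64(124.5), 206, 146), (np.float64(148.5), 73, 8)]
start [(np.float64(-175.5), 210, 83), (np.float64(-155.0), 142, 25), (np.float64(-136.0), 135, 17), (np.float64(-116.0), 194, 79), (np.float64(-95.5), 139, 21), (np.float64(-86.0), 118, 9), (np.float64(-55.5), 198, 90), (np.float64(-35.5), 134, 22), (np.float64(-16.0), 153, 45), (np.float64(4.5), 193, 82), (np.float64(24.5), 148, 37), (np.float64(44.0), 140, 28), (np.float64(64.0), 196, 84), (np.float64(84.5), 149, 35), (np.float64(104.0), 144, 29), (np.float64(124.0), 188, 72), (np.float64(144.5), 151, 35), (np.float64(164.5), 151, 34)]
```

The dots now sit at -116°, -55.5° and 124.5°, against -116°, -55.5° and 124° at the start. That means the plate is on a dot stop after a 60° turn. Handing in.

```bash
python3 -c "
from h import *
job_done(); st()"
```

```text
the job is handed in; nothing more can be done
the job is handed in; nothing more can be done
```

I struck the punch with the mallet and stood the mallet back on the bench where I found it. I then turned the disc three clicks clockwise and handed the job in with the gripper still holding the knob.

- **Punch:** The blow came down at about 100 mm/s. At its end the wrist force was only just above the 9 N spring, so I pressed another 5 mm or so. Force rose to about 20 N and the estimated face height was 88 mm, which is the bottom of the stroke. I couldn't see the punch's position directly, so both its full stroke and its return come from these force and height figures.
- **Mallet:** It twisted about 10° in the grip during the blow. I tilted the tool to correct that before setting it down, and the pictures show it upright on its face. Its head is about 0.37 m from the knob's axis.
- **Disc:** The tool turned 59.8°. The plate's white dots are back within 0.5° of their starting angles, and the dots repeat every 60°. A picture after the first click showed the plate following the tool exactly, so this is the third stop.
- **Grip:** The fingers closed to 37 mm on the 41 mm knob and held steady. The grasp point is within about 5 mm of the knob's centre.
- **Other checks:** No check failed. I didn't measure the markers, tape roll or screwdriver again, but the arm stayed well clear of them. The clock read about 14 s of the 51 s allowed.

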